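# Bring the retaining ring to its groove on the shaker axle and hold it spread

## Robot

A 6-joint arm with a two-finger parallel gripper is mounted at the origin on the work surface. World frame = base frame: x ahead of the robot, y to its left, z up, the work surface at z = 0. Lengths are in m, angles in rad, forces in N, time in s.
With the tool pointing down it reaches from about 0.25 to 0.725 m from the base axis. Payload 4 kg.
Tool frame: the origin (TCP) lies between the finger pads; the fingertips stand 17 mm ahead of it and the grasp point (between the pads) lies 2 mm behind it; z points along the fingers, x is the direction in which the jaws open and shut, and the axes are right-handed (so a half turn about z gives the same grasp; the last joint's range is limited). The gripper opens to 85 mm and grips with 20 to 120 N. Pads are 22 mm wide; open, the fingers measure 114 mm over their backs; the gripper's body (76 mm by 85 mm) begins 54 mm behind the grasp point. The pads swing forward as they close: fully open they stand 13 mm farther back than shut.
Start: joints at [-1.309, 0.241, 0.005, 1.335, 0, 1.571], TCP at [0.129, -0.483, 0.248] pointing down, gripper open.
Joint ranges: [-2.72, 2.72], [-1.05, 1.87], [-1.09, 1.28], [-1.99, 2.15], [-1.42, 1.44], [-3.14, 3.14]. Speed limits (rad/s): [2.79, 2.79, 3.14, 3.14, 3.14, 3.14].

## Interface

Orientations are given as a unit quaternion [x, y, z, w].
In Python, from workcell import telemetry, cams, workorder gives the robot as it stands. The module is installed in compiled form; this text tells all that it offers.
- The arm moves only by the tool apply_moves, never from a script. Its argument "moves" is a list that holds one entry, the list of rows, each a list of 4 numbers: the shift along the tool's x, y, z in mm, then the turn about the tool's z in degrees. A call has exactly 10 rows; each row shifts and turns the pose as measured when the row begins, along the tool's axes as they then stand; what a row does not reach is not made up. A row lasts 1/10 s, in which the tool goes at most 50 mm and 8.59 degrees, less where a joint would pass 70% of its speed; a pose out of reach is approached as far as the arm can. A call with a gripper value outside its range is refused whole. "hand" is the gripper's target within -1 to 1 (fully open at 1, half-way at 0, shut at -1), set as the call begins (left out, the last holds). The fingers move at their own pace and stop on an object; the grip force is fixed at half the most. Time passes only in rows, so rows that do not move let the fingers close, or fill a call up. It gives the time, the measured TCP pose, the force and the opening at its end, in the units of the state.
- telemetry.get_obs(): the state, without advancing time (a new reading comes with each control period).
- cams.camera(name): name is "side" or "top"; returns a dict with "color" (400x640x3 uint8, red, green, blue), "fovy" (degrees; the focal length in pixels is half the picture's height over the tangent of half this angle, whatever the lens; pixels are square), "cx", "cy" (the principal point, pixels), "camera_from_world" (4x4, takes a point from world to camera coordinates). Camera axes: x right, y down, z forward; pixel columns grow to the right and rows downward; lengths in m; the calibration is good to about 2 mm. A picture is of the moment at which its call begins. There is no depth.
- workorder.job_done(): hands the job in, once; it reports no verdict.
The state is a dict: "clock": time; "joint_pos": joint angles; "joint_vel": joint speeds; "tau": joint torques, N m; "eef_pos": TCP position; "tool_rot": TCP orientation; "ft_force": force on the tool from outside, world axes, zero at the start; "ft_torque": the same for the moment, N m; "grip_width": finger opening in m.
Only numpy, scipy, OpenCV 4.12 (cv2) and the standard library are available. Lean on these libraries where they do the work, as an engineer would, in place of code of your own. Each camera call takes 0.05 s, during which the arm holds its last target. There are 200 camera calls.

## Task

The shaker's platform is back on its drive and only its retaining ring is missing: take the bent-nose circlip pliers, which lie across the steel tray with the ring already on their tips, by both handles, and squeeze the handles up to their stop so that the ring is fully spread. Slide the spread ring down over the axle stub in the middle of the shaker, without forcing it, until it lies level in line with the groove just above the brass washer, and leave the other things on the bench where they are. Finish while holding: keep the handles squeezed and the ring spread around the groove; nothing is let go or put down.

Things in the scene. Friction and masses are not known exactly. Their poses are not given: they have to be found in the camera images.
- grip (a point): Place to grasp the pliers: midway between their handles, half-way up; 46 mm above the table at the start. x points along the pliers to the nose, y to the left handle, z up. Each handle is here 10 mm wide, 12 mm high, straight from 45 mm ahead of this point to 54 mm behind it; over their outer faces they are 61 mm apart at rest, 36 mm (and parallel) when squeezed to the stop.
- pliers: Bent-nose circlip pliers, dark steel with black handle sleeves, 200 mm long, about 0.2 kg, lying level across the steel tray's rims. Origin at the pivot, on the underside (40 mm above the table at the start); axes as grip, which lies 82 mm behind the pivot. The ring on the tips is about 74 mm ahead of the pivot and 24 mm lower.
- tray: Open steel tray, fixed, 40 mm high, walls and floor 3 mm thick, 130 mm roughly along the pliers (its x), 200 mm across (its y). Origin on the table under the start place of the ring; the middle of the tray is 133 mm from it along -x. Its front and rear rims carry the pliers, about 90 mm ahead of and 36 mm behind grip. Small parts lie on its floor, up to 15 mm high.
- left_handle (a joint): Angle of the pliers' left handle in rad: 0 at rest (handles apart, ring closed), 0.155 squeezed to the stop (ring fully spread); the right handle moves alike. A spring opens the handles: about 4 N on each handle at grip at rest, 12 N at the stop, so a grip of 20 N or more reaches the stop.
- ring (a point): Centre of the opening of the spread steel retaining ring, half-way through its 2 mm thickness, 16 mm above the table at the start; axes as grip, z square to the ring. Open side with two ears faces the handles; tips come down about 12 mm to the handle side of this point, pliers' underside 24 mm above it. Opening 26 mm at rest, 32 mm fully spread; outside 33 mm at rest, 40 mm spread.
- axle_top (a point): Centre of the top end of the upright steel axle stub, 28 mm in diameter, in the middle of the shaker; 106 mm above the table. The end is bevelled: 19 mm across at this point, 28 mm from 5 mm below it on. z up.
- groove (a point): Point on the axle's axis half-way up the 3 mm wide ring groove, 16.5 mm below the axle's top end. A brass washer, 42 mm in diameter, lies directly under the groove with its top 1.5 mm below this point; a ring lying on the washer is centred 0.5 mm below this point. z up, along the axle.
- shaker: Low white orbital shaker, fixed, 204 mm square. Origin on the table under the axle; x points away from its control panel. The platform's top is 75 mm above the table, its edge strip 83 mm, the hub round the axle 86 mm (50 mm in diameter).
- well_dish: Four-well dish with lid, clear plastic, 70 mm square, 17 mm high, a bystander beyond the nose of the pliers. Origin at the centre of its underside.
- petri_stack: Stack of three Petri dishes, 92 mm in diameter, 53 mm high, a bystander at the far side, near the middle. Origin at the centre of its underside.
- screwdriver: Screwdriver, 170 mm long, lying before the shaker's control panel, a bystander. Origin under its middle.
- media_bottle: Glass bottle with grey cap, 72 mm in diameter, 150 mm high, a bystander at one side. Origin at the centre of its underside.
- wash_bottle: White wash bottle with bent spout, 66 mm in diameter, 180 mm high, a bystander at one side. Origin at the centre of its underside.
- tube_rack: Grey rack with small tubes, 75 x 160 mm, 50 mm high, a bystander at the far side. Origin at the centre of its underside.
- beaker: Glass beaker, 70 mm in diameter, 90 mm high, with a brush in it, a bystander at the far side. Origin at the centre of its underside.
- grease_jar: Small metal jar with black lid, 48 mm in diameter, 38 mm high, a bystander at one side. Origin at the centre of its underside.
There are look-alikes about, which are no part of the job. Of the things that look like the tray, the smaller one is meant.

How it is judged:
On the way, in this order (a step that is already met when the one before it is completed fails the run):
1. the pliers are lifted off the tray with the ring on their tips (height (world z) of ring above 0.075 m and contact force between pliers and tray below 0.1 N), for 0.1 s.
2. the fully spread ring surrounds the axle stub below its top (value of joint left_handle above 0.135 rad and horizontal distance between ring and axle_top below 0.005 m and z of ring in the frame of axle_top below -0.003 m), for 0.1 s.
At the end, for the whole second after the job is handed in: Fingers hold the pliers (over 5 N), handle angle over 0.135 rad; ring centre within 4 mm of the axle's axis and 2 mm of the groove's height, level within 0.1 rad, at rest, pressing on the shaker with less than 20 N; pliers clear of the tray (value of joint left_handle above 0.135 rad and horizontal distance between ring and groove below 0.004 m and z of ring in the frame of groove between -0.002 and 0.002 m and angle between the z axis of ring and the z axis of groove, either way round below 0.1 rad and contact force between the fingers and pliers above 5 N and contact force between pliers and tray below 0.1 N and contact force between pliers and shaker below 20 N and linear speed of pliers below 0.02 m/s); the arm keeps its last pose, push and grip.
It fails at once if the ring or pliers are forced against the shaker (over 30 N) (contact force between pliers and shaker above 30 N).
It fails at once if a bystander is shifted by more than 30 mm (distance of any of well_dish, petri_stack, screwdriver, media_bottle, wash_bottle, tube_rack, beaker, grease_jar from where it was at the start of the episode above 0.03 m).
It also fails if it takes over 45 s, if anything falls off the work surface, if the arm or the gripper's body presses on something with over 40 N, if the wrist force passes 120 N, or if a joint passes its speed limit or range.

## Working session

There is one attempt and no reset: what is moved stays moved. The work goes in short steps, Python scripts to look and compute and a tool call to move; the robot and the scene stay as the last step left them, time stands still between calls to the robot, and variables do not carry over. Pictures are saved under pics/ and viewed, about 8 in all and at most 12, crops included, and the job is handed in when it is done.

Besides the shell and the picture viewer there is one more tool, called after "Call:" as name([rows], argument=value, ...), one row to a line, values as JSON. apply_moves: Moves the arm, as the interface text tells. Its arguments: {"type":"object","properties":{"moves":{"type":"array"},"hand":{"type":"number"}},"required":["moves"]}

```bash
mkdir -p pics; cat > h.py <<'E'
import numpy as np, cv2
from workcell import telemetry, cams, workorder
def shot(n):
    c=cams.camera(n); return c
def ray(c,u,v):
    f=200/np.tan(np.radians(c["fovy"])/2); M=np.array(c["camera_from_world"]); R=M[:3,:3]; t=M[:3,3]
    return -R.T@t, R.T@np.array([(u-c["cx"])/f,(v-c["cy"])/f,1])
def onz(c,u,v,z):
    o,d=ray(c,u,v); return o+d*(z-o[2])/d[2]
def proj(c,p):
    f=200/np.tan(np.radians(c["fovy"])/2); M=np.array(c["camera_from_world"]); q=M[:3,:3]@np.array(p)+M[:3,3]
    return np.array([c["cx"]+f*q[0]/q[2],c["cy"]+f*q[1]/q[2]])
def tri(c1,p1,c2,p2):
    o1,d1=ray(c1,*p1);o2,d2=ray(c2,*p2)
    A=np.stack([d1,-d2],1);s=np.linalg.lstsq(A,o2-o1,rcond=None)[0]
    a=o1+s[0]*d1;b=o2+s[1]*d2;return (a+b)/2,np.linalg.norm(a-b)
def save(c,fn): cv2.imwrite("pics/"+fn,c["color"][:,:,::-1])
E
python3 - <<'E'
from h import *
import pickle
a=shot("top");b=shot("side")
pickle.dump((a,b),open("c0.pkl","wb"))
for c in(a,b): print(c["fovy"],c["cx"],c["cy"],np.round(c["camera_from_world"],3).tolist())
save(a,"top0.png");save(b,"side0.png")
o=telemetry.get_obs();print(o)
E
```

```text
48.56813750990188 318.8201491579263 202.9967385352134 [[-0.002, -1.0, -0.003, 0.017], [-0.991, 0.003, -0.134, 0.622], [0.134, 0.002, -0.991, 1.572], [0.0, 0.0, 0.0, 1.0]]
49.59687892313326 316.9854731624989 195.47389992930493 [[-0.868, -0.496, 0.01, 0.498], [-0.326, 0.555, -0.765, 0.258], [0.375, -0.668, -0.643, 1.004], [0.0, 0.0, 0.0, 1.0]]
{'clock': 0.1, 'joint_pos': array([-1.30901529e+00,  2.41372115e-01,  3.89403163e-03,  1.33517194e+00,
        7.29057601e-07,  1.57078255e+00]), 'joint_vel': array([-0.00153592, -0.00134113,  0.00385413, -0.00091398,  0.00132578,
       -0.00022063]), 'tau': array([-3.92200000e-04, -3.73138475e+01,  2.53009897e+01,  1.08404865e-02,
       -1.25018400e-05,  2.00872023e-05]), 'eef_pos': array([ 0.1292699 , -0.48247642,  0.24749809]), 'tool_rot': array([ 7.93351608e-01, -6.08762981e-01, -7.35088860e-04, -5.64531763e-04]), 'ft_force': array([-0.15766076, -0.16599694, -0.10502006]), 'ft_torque': array([0.00021587, 0.03864528, 0.01560355]), 'grip_width': 0.0853418306185675}
```

View pics/top0.png

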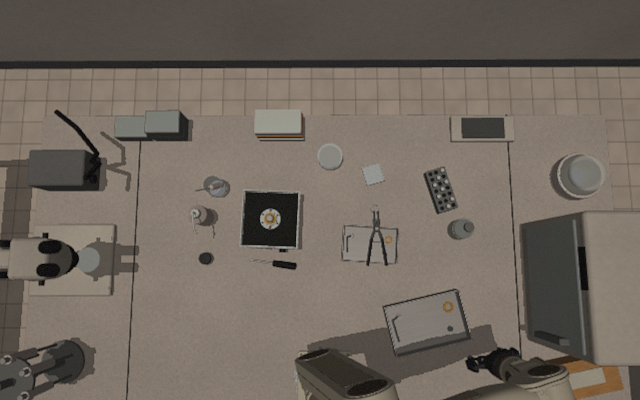

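View pics/side0.png

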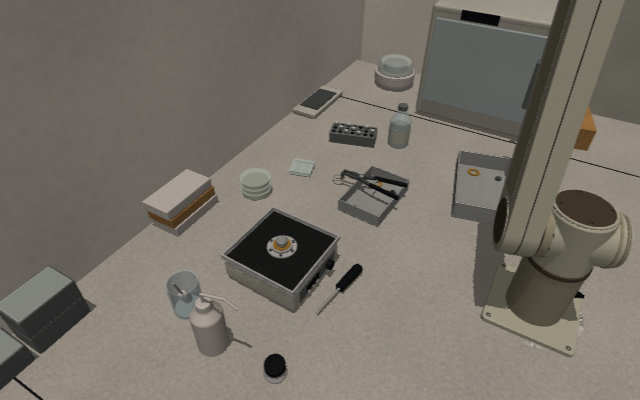

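Top picture: the small tray with the pliers is at (370,243), ring at about (376,207); the larger tray with an orange ring (427,320) is the look-alike. The shaker axle is at (270,219). In the side view the pliers are at (370,185) and the axle at (282,244). The ring candidates are (376,207), the washer on the shaker and the loose ring in the big tray (448,307). I choose the one on the pliers' tips, in the smaller tray, and check it in a crop.

```bash
python3 - <<'E'
from h import *
import pickle
a,b=pickle.load(open("c0.pkl","rb"))
def cr(c,x,y,w,h): return cv2.resize(c["color"][y:y+h,x:x+w,::-1],(400,300),interpolation=cv2.INTER_CUBIC)
im=np.vstack([np.hstack([cr(a,325,200,100,75),cr(a,245,190,60,45)]),np.hstack([cr(b,325,160,100,75),cr(b,250,220,60,45)])])
cv2.imwrite("pics/crop1.png",im)
E
```

```text
(no output)
```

View pics/crop1.png

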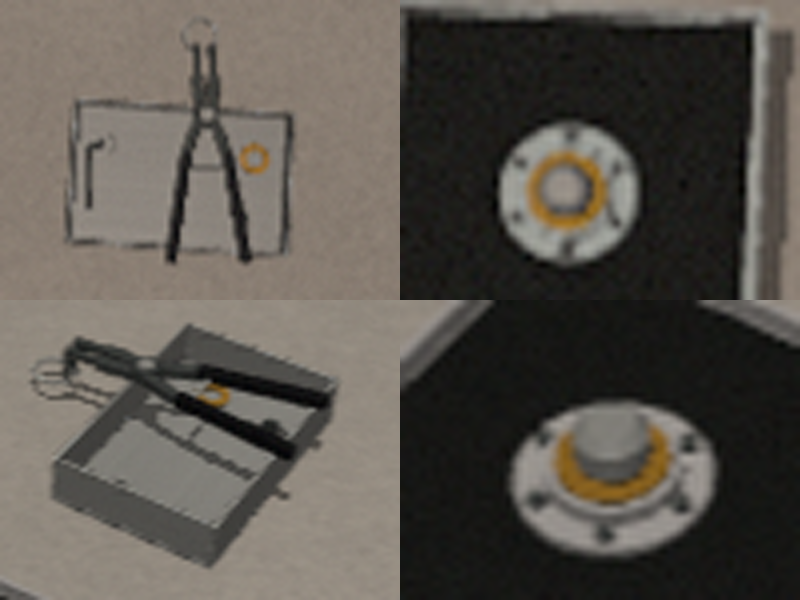

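The crop confirms it: ring at top px (374.8,208.5) on the pliers' nose over the small tray, pivot (376.8,228.8), handle ends (367.5,265) and (386.5,265.5). Now the measurements.

```bash
python3 - <<'E'
from h import *
import pickle
a,b=pickle.load(open("c0.pkl","rb"))
for c in(a,b): print("cam at",ray(c,0,0)[0].round(3))
def mask(c,box,fn):
    x,y,w,h=box; s=cv2.resize(c["color"][y:y+h,x:x+w],None,fx=8,fy=8,interpolation=cv2.INTER_CUBIC)
    m=fn(cv2.cvtColor(s,cv2.COLOR_RGB2HSV).astype(int)).astype(np.uint8); return m
def big(m):
    cs,_=cv2.findContours(m,cv2.RETR_EXTERNAL,cv2.CHAIN_APPROX_NONE); return max(cs,key=cv2.contourArea)
def px(p,box): return np.array([(p[0]+.5)/8-.5+box[0],(p[1]+.5)/8-.5+box[1]])
for n,c,bx in(("top",a,(255,205,30,30)),("side",b,(260,228,46,34))):
    for nm,fn,z in(("flange",lambda h:h[...,2]>75,.078),("brass",lambda h:(h[...,1]>110)&(h[...,2]>80),.088)):
        k=big(mask(c,bx,fn)); e=cv2.fitEllipse(cv2.convexHull(k)); p=px(e[0],bx)
        print(n,nm,p.round(2),np.round(np.array(e[1])/8,2),onz(c,*p,z).round(4))
bx=(355,230,45,40)
m=mask(a,bx,lambda h:h[...,2]<45); num,lab,st,ce=cv2.connectedComponentsWithStats(m)
for i in range(1,num):
    if st[i,4]>600:
        pts=np.argwhere(lab==i)[:,::-1].astype(np.float32); l=cv2.fitLine(pts,cv2.DIST_L2,0,.01,.01).ravel()
        d=l[:2]*np.sign(l[3]); t=(pts-l[2:])@d
        p,q=[px(l[2:]+d*s,bx) for s in(t.min(),t.max())]
        print("handle",st[i,4],p.round(1),q.round(1),onz(a,*p,.05).round(4),onz(a,*q,.05).round(4))
print("ring",onz(a,374.75,208.5,.016),"pivot",onz(a,376.75,228.75,.052))
print(proj(b,[*onz(a,374.75,208.5,.016)[:2],.016]))
E
```

```text
cam at [0.406 0.012 1.641]
cam at [0.141 0.775 0.839]
top flange [269.81 218.51] [20.88 21.33] [0.5619 0.1895 0.078 ]
top brass [269.6  218.19] [11.34 11.76] [0.5621 0.1891 0.088 ]
side flange [281.49 246.25] [22.96 30.86] [0.5632 0.1921 0.078 ]
side brass [281.4 243.4] [13.07 17.4 ] [0.5629 0.1922 0.088 ]
handle 3044 [367.4 264.8] [371.5 237.2] [ 0.3986 -0.1561  0.05  ] [ 0.4965 -0.1725  0.05  ]
handle 3059 [381.4 237.3] [386.2 264.7] [ 0.4959 -0.2081  0.05  ] [ 0.3989 -0.2231  0.05  ]
ring [ 0.60416828 -0.19051972  0.016     ] pivot [ 0.5265677  -0.19179603  0.052     ]
[339.07993463 177.29357583]
```

Call:
apply_moves([
  [[0,0,0,7.5],[0,0,0,7.5],[-30,-33,0,0],[-30,-33,0,0],[-30,-33,0,0],[-30,-33,0,0],[-30,-33,0,0],[-30,-33,0,0],[-30,-33,0,0],[-30,-33,0,0]],
], hand=1)

```text
clock: 1.1
eef_pos: [0.4006, -0.2404, 0.2431]
tool_rot: [-0.698, 0.716, 0.005, 0.001]
ft_force: [0.2, 0.0, 0.2]
grip_width: 0.0855
```

```bash
cat >> h.py <<'E'
from scipy.spatial.transform import Rotation as Ro
def rem(t,yaw):
    o=telemetry.get_obs(); R=Ro.from_quat(o["tool_rot"]); m=R.as_matrix()
    xa=np.degrees(np.arctan2(m[1,0],m[0,0])); d=R.inv().apply(np.array(t)-o["eef_pos"])*1000
    print("t",round(o["clock"],2),"tcp",o["eef_pos"].round(4),"yaw",round(xa+90,2),"tilt z",m[:,2].round(4),"F",o["ft_force"].round(1),"w",round(o["grip_width"],4))
    print("shift mm",d.round(1),"turn",round(xa+90-yaw,2))
E
python3 -c "
from h import *
rem([.447,-.190,.15],-.4)"
```

```text
t 1.1 tcp [ 0.4006 -0.2404  0.2431] yaw -1.49 tilt z [-0.0053  0.0077 -1.    ] F [0.2 0.  0.2] w 0.0855
shift mm [-50.9 -45.6  93.2] turn -1.09
```

Call:
apply_moves([
  [[-17,-15,10,-1],[-17,-15,15,0],[-17,-15,15,0],[0,0,15,0],[0,0,15,0],[0,0,15,0],[0,0,0,0],[0,0,0,0],[0,0,0,0],[0,0,0,0]],
])

```text
clock: 2.1
eef_pos: [0.4511, -0.1805, 0.1536]
tool_rot: [0.709, -0.705, -0.006, -0.001]
ft_force: [-0.7, -0.0, -0.8]
grip_width: 0.0856
```

```bash
python3 -c "
from h import *
rem([.447,-.190,.15],-.4)"
```

```text
t 2.1 tcp [ 0.4511 -0.1805  0.1536] yaw 0.29 tilt z [-0.008   0.0097 -0.9999] F [-0.7 -0.  -0.8] w 0.0856
shift mm [9.5 4.1 3.6] turn 0.69
```

Call:
apply_moves([
  [[5,2,10,0.5],[4,2,10,0],[0,0,10,0],[0,0,10,0],[0,0,10,0],[0,0,10,0],[0,0,10,0],[0,0,0,0],[0,0,0,0],[0,0,0,0]],
])

```text
clock: 3.1
eef_pos: [0.446, -0.19, 0.0775]
tool_rot: [-0.705, 0.709, 0.006, 0.001]
ft_force: [0.1, 0.1, 0.1]
grip_width: 0.0853
```

```bash
python3 -c "
from h import *
rem([.447,-.190,.043],-.4)
a=shot('top');b=shot('side')
im=np.hstack([cv2.resize(a['color'][190:280,320:440,::-1],(400,300),interpolation=2),cv2.resize(b['color'][140:230,320:440,::-1],(400,300),interpolation=2)])
cv2.imwrite('pics/g1.png',im)"
```

```text
t 3.1 tcp [ 0.446  -0.19    0.0775] yaw -0.31 tilt z [-0.0079  0.0097 -0.9999] F [0.1 0.1 0.1] w 0.0853
shift mm [ 0.3 -1.2 34.5] turn 0.09
```

View pics/g1.png

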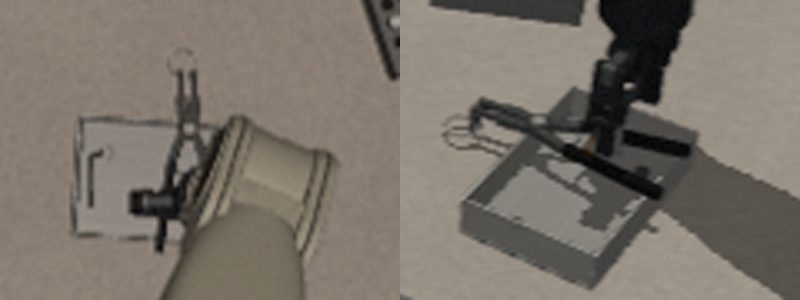

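The left picture shows the near finger at (150,203) just outside the left handle, and the fingers straddle the pliers in the side view, so I go down.

Call:
apply_moves([
  [[0,-1,8,0],[0,0,8,0],[0,0,8,0],[0,0,8,0],[0,0,3,0],[0,0,0,0],[0,0,0,0],[0,0,0,0],[0,0,0,0],[0,0,0,0]],
])

```text
clock: 4.2
eef_pos: [0.448, -0.1902, 0.0405]
tool_rot: [-0.705, 0.709, 0.005, 0.001]
ft_force: [-0.4, -0.6, -0.2]
grip_width: 0.0852
```

```bash
python3 -c "
from h import *
rem([.447,-.190,.043],-.4)"
```

```text
t 4.2 tcp [ 0.448  -0.1902  0.0405] yaw -0.31 tilt z [-0.0052  0.0085 -0.9999] F [-0.4 -0.6 -0.2] w 0.0852
shift mm [-0.2  1.  -2.5] turn 0.09
```

Squeeze.

Call:
apply_moves([
  [[0,0,-2,0],[0,0,0,0],[0,0,0,0],[0,0,0,0],[0,0,0,0],[0,0,0,0],[0,0,0,0],[0,0,0,0],[0,0,0,0],[0,0,0,0]],
], hand=-1)

```text
clock: 5.2
eef_pos: [0.4501, -0.1916, 0.0469]
tool_rot: [-0.705, 0.709, 0.002, 0.002]
ft_force: [-0.4, 0.5, 0.6]
grip_width: 0.0322
```

```bash
python3 -c "
from h import *
rem([.448,-.190,.160],-.4)
a=shot('top');b=shot('side')
im=np.hstack([cv2.resize(a['color'][190:280,320:440,::-1],(400,300),interpolation=2),cv2.resize(b['color'][140:230,320:440,::-1],(400,300),interpolation=2)])
cv2.imwrite('pics/g2.png',im)"
```

```text
t 5.2 tcp [ 0.4501 -0.1916  0.0469] yaw -0.3 tilt z [ 3.0e-04  4.6e-03 -1.0e+00] F [-0.4  0.5  0.6] w 0.0322
shift mm [  -2.2    2.  -113.1] turn 0.1
```

View pics/g2.png

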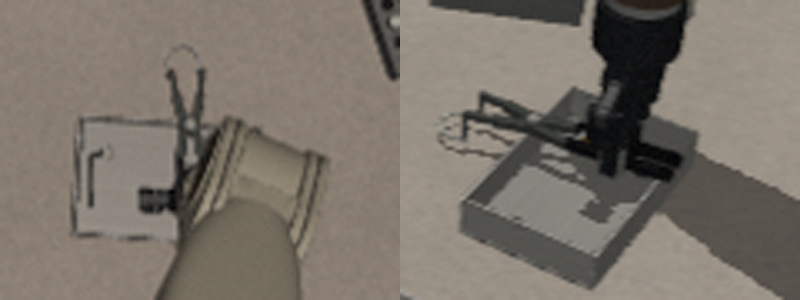

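The handles are squeezed (opening 32 mm) and the ring is visibly spread at top-crop (184,60). Lift.

Call:
apply_moves([
  [[0,0,-5,0],[0,0,-10,0],[0,0,-15,0],[0,0,-15,0],[0,0,-15,0],[0,0,-15,0],[0,0,-15,0],[0,0,-15,0],[0,0,-10,0],[0,0,-10,0]],
])

```text
clock: 6.3
eef_pos: [0.4456, -0.1906, 0.1783]
tool_rot: [-0.705, 0.709, 0.006, -0.001]
ft_force: [0.5, -0.4, -1.9]
grip_width: 0.0323
```

```bash
python3 -c "
from h import *
rem([.448,-.190,.170],-.4)
a=shot('top');b=shot('side')
im=np.hstack([cv2.resize(a['color'][170:260,320:440,::-1],(400,300),interpolation=2),cv2.resize(b['color'][90:180,300:420,::-1],(400,300),interpolation=2)])
cv2.imwrite('pics/g3.png',im)"
```

```text
t 6.3 tcp [ 0.4456 -0.1906  0.1783] yaw -0.31 tilt z [-0.0098  0.0078 -0.9999] F [ 0.5 -0.4 -1.9] w 0.0323
shift mm [-0.6 -2.5  8.3] turn 0.09
```

View pics/g3.png

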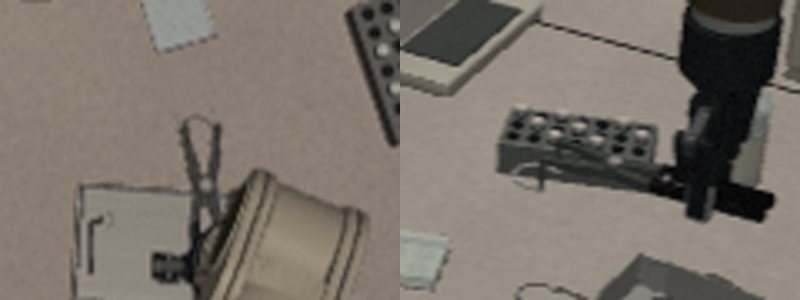

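Ring spread at top-crop (202,118) with the tips at (185,125) and (215,128); the pliers are lifted clear and roughly level. Carry over towards the shaker.

Call:
apply_moves([
  [[-15,2,0,0],[-30,5,0,0],[-35,5,0,0],[-40,5,0,0],[-40,5,0,0],[-40,5,0,0],[-40,5,0,0],[-40,5,0,0],[-30,3,0,0],[-15,0,0,0]],
])

```text
clock: 7.4
eef_pos: [0.3977, 0.0635, 0.1791]
tool_rot: [0.741, -0.67, -0.038, -0.019]
ft_force: [-0.1, -0.3, -2.4]
grip_width: 0.0324
```

```bash
python3 -c "
from h import *
rem([.408,.190,.175],0)"
```

```text
t 7.4 tcp [0.3977 0.0635 0.1791] yaw 5.66 tilt z [-0.031   0.0793 -0.9964] F [-0.1 -0.3 -2.4] w 0.0324
shift mm [-124.1  -23.1   13.8] turn 5.66
```

Call:
apply_moves([
  [[0,0,0,0],[0,0,0,0],[0,0,0,0],[0,0,0,0],[0,0,0,0],[-2,0,0,2],[-4,0,0,2],[-5,0,0,2],[-3,0,0,0],[0,0,0,0]],
])

```text
clock: 8.4
eef_pos: [0.3992, 0.0397, 0.18]
tool_rot: [0.713, -0.699, -0.05, -0.025]
ft_force: [0.5, 0.9, -2.2]
grip_width: 0.0323
```

```bash
python3 -c "
from h import *
rem([.408,.190,.175],0)
o=telemetry.get_obs();print(o['joint_pos'].round(3),o['joint_vel'].round(3))"
```

```text
t 8.4 tcp [0.3992 0.0397 0.18  ] yaw 1.1 tilt z [-0.0359  0.1059 -0.9937] F [ 0.5  0.9 -2.2] w 0.0323
shift mm [-148.7  -12.4   20.6] turn 1.1
[ 0.023  0.117 -0.337  1.15   0.107  3.142] [-0.02   0.001  0.     0.001 -0.004 -0.   ]
```

Joint 6 reached its end stop during the carry, which tilted the tool by 0.11 rad. My plan is to spin the wrist one full turn the other way, in free space. The opposite stop can then take the tilt back out, and the approach to the axle lies inside the range.

Call:
apply_moves([
  [[0,0,0,-4],[0,0,0,-8],[0,0,0,-8.5],[0,0,0,-8.5],[0,0,0,-8.5],[0,0,0,-8.5],[0,0,0,-8.5],[0,0,0,-8.5],[0,0,0,-8.5],[0,0,0,-8.5]],
])

```text
clock: 9.4
eef_pos: [0.3996, 0.0402, 0.1804]
tool_rot: [0.996, -0.066, -0.021, -0.052]
ft_force: [0.2, -0.4, -2.0]
grip_width: 0.0322
```

```bash
cat >> h.py <<'E'
def st():
    rem([.408,.190,.175],0); o=telemetry.get_obs();print(o['joint_pos'].round(3))
E
python3 -c "
from h import *
st()"
```

```text
t 9.4 tcp [0.3996 0.0402 0.1804] yaw 82.54 tilt z [-0.0344  0.1055 -0.9938] F [ 0.2 -0.4 -2. ] w 0.0322
shift mm [ -10.9 -148.3   20.9] turn 82.54
[ 0.024  0.117 -0.336  1.15   0.106  1.726]
```

Call:
apply_moves([
  [[0,0,0,-8.5],[0,0,0,-8.5],[0,0,0,-8.5],[0,0,0,-8.5],[0,0,0,-8.5],[0,0,0,-8.5],[0,0,0,-8.5],[0,0,0,-8.5],[0,0,0,-8.5],[0,0,0,-8.5]],
])

```text
clock: 10.4
eef_pos: [0.4017, 0.0414, 0.1815]
tool_rot: [0.774, 0.631, 0.022, -0.05]
ft_force: [-0.0, -0.3, -2.2]
grip_width: 0.0324
```

Call:
apply_moves([
  [[0,0,0,-8.5],[0,0,0,-8.5],[0,0,0,-8.5],[0,0,0,-8.5],[0,0,0,-8.5],[0,0,0,-8.5],[0,0,0,-8.5],[0,0,0,-8.5],[0,0,0,-8.5],[0,0,0,-8.5]],
])

```text
clock: 11.4
eef_pos: [0.4041, 0.0437, 0.1829]
tool_rot: [0.137, 0.989, 0.052, -0.018]
ft_force: [-1.0, -0.5, -1.4]
grip_width: 0.032
```

Call:
apply_moves([
  [[0,0,0,-8.5],[0,0,0,-8.5],[0,0,0,-8.5],[0,0,0,-8.5],[0,0,0,-8.5],[0,0,0,-8.5],[0,0,0,-8.5],[0,0,0,-8.5],[0,0,0,-8.5],[0,0,0,-4]],
])

```text
clock: 12.4
eef_pos: [0.4046, 0.0463, 0.1837]
tool_rot: [-0.543, 0.838, 0.052, 0.022]
ft_force: [-0.4, -0.5, -2.0]
grip_width: 0.0321
```

```bash
python3 -c "
from h import *
st()"
```

```text
t 12.4 tcp [0.4046 0.0463 0.1837] yaw -24.32 tilt z [-0.02    0.1118 -0.9935] F [-0.4 -0.5 -2. ] w 0.0321
shift mm [-131.    54.6   24.6] turn -24.32
[ 0.035  0.113 -0.332  1.142  0.113 -2.687]
```

Call:
apply_moves([
  [[0,0,0,-8.5],[0,0,0,-8.5],[0,0,0,-8.5],[0,0,0,-3],[0,0,0,-3],[0,0,0,-3],[0,0,0,-3],[0,0,0,-3],[0,0,0,0],[0,0,0,0]],
])

```text
clock: 13.4
eef_pos: [0.3947, 0.1112, 0.1838]
tool_rot: [0.783, -0.621, -0.022, -0.023]
ft_force: [-0.2, 0.4, -1.9]
grip_width: 0.0325
```

```bash
python3 -c "
from h import *
st()"
```

```text
t 13.4 tcp [0.3947 0.1112 0.1838] yaw 13.16 tilt z [-0.0062  0.0639 -0.9979] F [-0.2  0.4 -1.9] w 0.0325
shift mm [-73.  -30.8  13.7] turn 13.16
[ 0.23   0.1   -0.343  1.119  0.064 -3.141]
```

Call:
apply_moves([
  [[5,0,0,-3],[5,0,0,-3],[5,0,0,-3],[5,0,0,-3],[5,0,0,-3],[0,0,0,0],[0,0,0,0],[0,0,0,0],[0,0,0,0],[0,0,0,0]],
])

```text
clock: 14.4
eef_pos: [0.3779, 0.1572, 0.1827]
tool_rot: [0.832, -0.554, 0.006, -0.006]
ft_force: [0.4, -0.0, -1.5]
grip_width: 0.0322
```

```bash
python3 -c "
from h import *
st()"
```

```text
t 14.4 tcp [0.3779 0.1572 0.1827] yaw 22.66 tilt z [ 0.017   0.0036 -0.9998] F [ 0.4 -0.  -1.5] w 0.0322
shift mm [-18.7 -40.3   8.3] turn 22.66
[ 3.970e-01  9.300e-02 -3.520e-01  1.109e+00 -3.000e-03 -3.141e+00]
```

Tilt is back to 0.017 rad. Turn off the stop to a yaw of about 5°.

Call:
apply_moves([
  [[0,0,0,3],[0,0,0,5],[0,0,0,5],[0,0,0,4],[-5,-5,0,0],[-8,-10,0,0],[-6,-10,0,0],[0,-5,0,0],[0,0,0,0],[0,0,0,0]],
])

```text
clock: 15.4
eef_pos: [0.4107, 0.1796, 0.1831]
tool_rot: [0.737, -0.676, 0.005, -0.008]
ft_force: [-0.5, 0.1, -2.5]
grip_width: 0.0322
```

```bash
python3 -c "
from h import *
st()
a=shot('top');b=shot('side')
import pickle;pickle.dump((a,b),open('c1.pkl','wb'))
im=np.hstack([cv2.resize(a['color'][185:245,230:310,::-1],(400,300),interpolation=2),cv2.resize(b['color'][180:270,230:350,::-1],(400,300),interpolation=2)])
cv2.imwrite('pics/g4.png',im)"
```

```text
t 15.4 tcp [0.4107 0.1796 0.1831] yaw 4.98 tilt z [ 0.0176  0.0044 -0.9998] F [-0.5  0.1 -2.5] w 0.0322
shift mm [-10.6   1.9   8.1] turn 4.98
[ 0.414  0.168 -0.263  1.122 -0.003 -2.814]
```

View pics/g4.png

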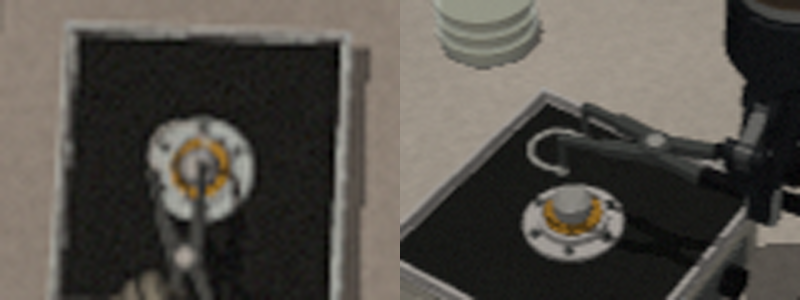

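```bash
python3 - <<'E'
from h import *
import pickle
a,b=pickle.load(open("c1.pkl","rb"))
p=[.564,.193,.155]
print("pred top",proj(a,p).round(1),"side",proj(b,p).round(1))
x,y,w,h=262,212,26,26
g=b["color"][y:y+h,x:x+w].max(2); print(g)
o=cv2.resize(b["color"][200:260,245:325,::-1],(800,600),interpolation=cv2.INTER_CUBIC)
for q,c in((p,(0,255,0)),):
    for r in (.016,.020):
        for t in np.linspace(0,2*np.pi,60):
            u=proj(b,np.array(q)+r*np.array([np.cos(t),np.sin(t),0])); cv2.circle(o,tuple(int(v) for v in ((u-[245,200]+.5)*10)),1,c,-1)
cv2.imwrite("pics/g5.png",o)
E
```

```text
pred top [266.2 215.6] side [279.5 223.1]
[[158 157 156 156 157 139 102  79  82  87  69  22  23  24  31  83 113 106
  101 102  97  91  73  54  60  64]
 [158 160 159 157 141 104  81  83  90  67  22  23  25  23  23  27  24  56
   86  98  99  90  59  41  39  48]
 [159 160 157 139 103  82  85  88  67  21  23  21  23  25  23  24  22  24
   22  41  87 103  71  32  35  39]
 [159 158 131  90  80 103  96  44  23  23  24  25  25  24  20  24  20  23
   27  24  27  43  49  39  63  82]
 [158 132  90  83 105  94  43  23  25  25  20  25  22  23  21  24  25  22
   22  22  22  24  35  39  58  98]
 [131  92  82 104  93  43  21  25  24  24  25  24  23  24  27  27  28  27
   27  22  25  21  34  41  31  23]
 [ 80  81 104  94  44  23  22  23  22  25  22  30  47  71  83  82  69  54
   55  45  27  24  33  42  32  24]
 [ 81  84  64  25  21  20  24  24  27  32  64 114 135 124 111 117 124 129
  144 129  86  44  34  39  32  24]
 [ 95  77  26  23  24  24  24  25  62 123 128 105  84  47  38  45  57  64
   63  93 111 107  99  69  41  32]
 [ 77  26  24  23  24  22  26  62 122 128  82  40  25  25  23  54  67  63
   
[... 1076 characters left out ...]
06 109 101
   77  25  26  27  25  25  25  27]
 [ 22  24  25  22  26  23  23  24  24  24  24  22  21  25  31  66  83  69
   38  23  24  24  25  23  25  24]
 [ 22  24  23  24  21  23  26  24  25  25  26  21  24  25  26  24  25  22
   27  27  24  23  24  25  24  25]
 [ 22  24  27  23  23  23  23  24  26  26  27  21  24  25  26  25  23  26
   27  27  29  28  28  27  25  24]
 [ 26  23  26  25  24  24  23  25  21  24  25  26  24  30  28  31  52  74
   81  79  81  89  95  81  50  34]
 [ 26  26  25  27  27  27  25  23  23  24  25  26  33  75  95 120 137 134
  133 136 135 135 132 135 152 145]
 [ 23  24  24  23  25  26  25  23  25  27  31  73 133 159 147 129 131 132
  136 135 135 136 135 117 113 143]]
```

View pics/g5.png

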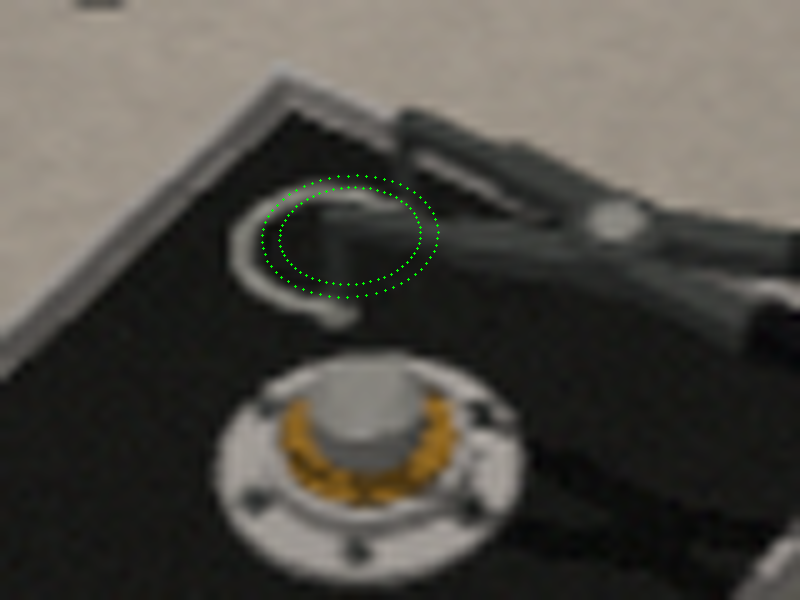

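```bash
cat >> h.py <<'E'
from scipy.optimize import least_squares
def circ(c,uv,z,w,r=None):
    P=np.array([onz(c,u,v,z)[:2] for u,v in uv]); m=P.mean(0)
    f=lambda q: w*(np.hypot(P[:,0]-q[0],P[:,1]-q[1])-(r or q[2]))
    s=least_squares(f,[*m,.018][:2 if r else 3],loss="soft_l1",f_scale=.1); return s.x, np.sqrt(np.mean((f(s.x)/w.mean())**2))
E
python3 - <<'E'
from h import *
import pickle
a,b=pickle.load(open("c1.pkl","rb")); a0,b0=pickle.load(open("c0.pkl","rb"))
x,y,w,h=262,218,20,15
g=b["color"][y:y+h,x:x+w].max(2).astype(float); v,u=np.where(g>70)
k=(u<16)|(v<2); k&=~((v>=1)&(v<6)&(u>13)); u,v=u[k],v[k]
for z in(.150,.155,.160): print("side",z,circ(b,np.c_[u+x,v+y],z,g[v,u]/100),circ(b,np.c_[u+x,v+y],z,g[v,u]/100,.018))
x,y,w,h=254,204,24,22
print(a["color"][y:y+h,x:x+w].max(2)); d=a["color"].astype(int).max(2)-a0["color"].astype(int).max(2); print(d[y:y+h,x:x+w])
E
```

```text
side 0.15 (array([0.57439722, 0.19545328, 0.01900848]), np.float64(0.006011422745808901)) (array([0.57542714, 0.19634927]), np.float64(0.006036812868165302))
side 0.155 (array([0.57124949, 0.19965618, 0.01887051]), np.float64(0.005967802178272978)) (array([0.572141  , 0.20043268]), np.float64(0.005986585696157591))
side 0.16 (array([0.56810174, 0.20385909, 0.01873254]), np.float64(0.005924181640899449)) (array([0.56885398, 0.20451507]), np.float64(0.005937380514827219))
[[ 28  26  30  28  29  31  32  26  27  31  29  31  25  33  31  27  32  35
   30  35  28  30  31  29]
 [ 24  32  27  31  31  31  31  26  31  24  37  26  29  28  25  30  29  32
   25  31  28  28  33  32]
 [ 28  29  28  30  28  28  29  29  31  30  27  22  30  31  31  28  23  28
   30  30  32  28  32  25]
 [ 30  35  29  29  31  29  34  24  29  29  26  24  25  26  23  24  25  24
   20  29  28  24  26  25]
 [ 30  30  26  20  26  32  30  29  28  24  23  41  28  36  62  70  72  73
   56  29  27  25  31  24]
 [ 31  31  30  26  28  32  28  27  36  62 107 107 114 121 132 116  90  94
  120 127 105  59  21  23]
 [ 27  27  29  27  
[... 3648 characters left out ...]
3    7  -37  -44   -2
     3  -35  -77  -15    3    5  -19  -27  -34  -30]
 [   0    0    5   -4    7   12  -76  -85  -18    7    6  -44  -79  -25
     8  -27  -41   -5    3    5    2   -2   -2  -59]
 [   0    0    5   -4   -2   -2  -40  -62  -21    5    3  -15  -28  -42
    -6  -35  -78  -11    5    3    4    3   -1  -45]
 [   0   -6   -1   -2    5    2    3  -75  -24    7    3    4    5  -37
    -8  -51 -108  -21    3    2    3    5  -22  -27]
 [  -1   -2    3    4   -4    0   26  -63  -45   -5    3    3    5  -37
   -39  -74  -85  -13    3    3    1    5  -35  -53]
 [ -11   -1   -2    0    2   -3    1   -1  -35   -6    3    3    2  -18
   -63  -79  -60   -6    4    5    4    5  -43  -58]]
```

```bash
python3 - <<'E'
from h import *
import pickle
a,b=pickle.load(open("c1.pkl","rb")); a0,b0=pickle.load(open("c0.pkl","rb"))
d=a["color"].astype(float).max(2)-a0["color"].astype(float).max(2)
v,u=np.where(d[208:219,258:268]>15); uv=np.c_[u+258,v+208]; wt=d[uv[:,1],uv[:,0]]/100
k=(uv[:,1]<213)|(uv[:,0]<262); uv,wt=uv[k],wt[k]
x,y=262,212
g=b["color"][y:y+26,x:x+26].max(2).astype(float)
vb,ub=np.where(g>58)
s=(vb>=6)&(vb<=18)&((ub<11)|((vb<=7)&(ub<20))|((vb>=17)&(ub<17))); ub,vb=ub[s],vb[s]
for z in(.145,.15,.155,.16): print(z,"top",circ(a,uv,z,wt,.018),"side",circ(b,np.c_[ub+x,vb+y],z,g[vb,ub]/100,.018))
E
```

```text
0.145 top (array([0.56848299, 0.19850396]), np.float64(0.0018777050337844398)) side (array([0.57883706, 0.19168027]), np.float64(0.005677261083469762))
0.15 top (array([0.5678989 , 0.19782692]), np.float64(0.0018672961990339667)) side (array([0.57556481, 0.19582808]), np.float64(0.0056269187620168306))
0.155 top (array([0.56731483, 0.19714991]), np.float64(0.001856948075813782)) side (array([0.57229058, 0.19997519]), np.float64(0.005578595918996681))
0.16 top (array([0.56673078, 0.19647292]), np.float64(0.0018466606202913068)) side (array([0.5690144 , 0.20412154]), np.float64(0.005532310880984113))
```

```bash
python3 - <<'E'
from h import *
import pickle
a,b=pickle.load(open("c1.pkl","rb"))
x,y=262,212
g=b["color"][y:y+26,x:x+26].max(2).astype(float)
vb,ub=np.where(g>58)
s=(vb>=6)&(vb<=18)&(ub>4)&((ub<11)|((vb<=7)&(ub<20))|((vb>=17)&(ub<17))); ub,vb=ub[s],vb[s]
for z in(.145,.15,.155,.16): print(z,"side",circ(b,np.c_[ub+x,vb+y],z,g[vb,ub]/100,.018),circ(b,np.c_[ub+x,vb+y],z,g[vb,ub]/100))
E
```

```text
0.145 side (array([0.57455197, 0.19119804]), np.float64(0.001554159605981402)) (array([0.5736844 , 0.19083013, 0.01882827]), np.float64(0.0014444554306273884))
0.15 side (array([0.57129404, 0.19534505]), np.float64(0.00151146994600728)) (array([0.57056404, 0.19503596, 0.01869263]), np.float64(0.0014340497641772768))
0.155 side (array([0.56803436, 0.19949151]), np.float64(0.001474082209274332)) (array([0.56744369, 0.19924178, 0.01855699]), np.float64(0.0014236440977274164))
0.16 side (array([0.56477294, 0.2036374 ]), np.float64(0.001442260211624557)) (array([0.56432333, 0.2034476 , 0.01842136]), np.float64(0.0014132384312778444))
```

Both views agree: the ring is off the axle by (+5.2,+7.5) mm at a height of about 0.155 m. Correct this and descend part of the way.

Call:
apply_moves([
  [[3.5,3,0,0],[3.5,3,0,0],[0,0,6,0],[0,0,8,0],[0,0,8,0],[0,0,6,0],[0,0,0,0],[0,0,0,0],[0,0,0,0],[0,0,0,0]],
])

```text
clock: 16.5
eef_pos: [0.4035, 0.1705, 0.1519]
tool_rot: [0.737, -0.676, 0.005, -0.007]
ft_force: [-0.1, -0.7, -2.1]
grip_width: 0.0325
```

```bash
python3 - <<'E'
from h import *
import pickle
st()
a=shot('top');b=shot('side');pickle.dump((a,b),open('c2.pkl','wb'))
o=telemetry.get_obs();R=Ro.from_quat(o["tool_rot"])
# ring offset in tool frame from c1 (ring .5625+.0052,.1907+.0075,.155)
R1=Ro.from_quat([0.737,-0.676,0.005,-0.008]); off=R1.inv().apply(np.array([.5677,.1982,.155])-[.4107,.1796,.1831]); print("off",off.round(4))
r=o["eef_pos"]+R.apply(off); print("ring est",r.round(4),"vs axle",((r-[.5625,.1907,.0895])*1000).round(1))
print(proj(b,r),proj(a,r))
x,y=255,215
print(b["color"][y:y+32,x:x+34].max(2))
cv2.imwrite("pics/g6.png",np.hstack([cv2.resize(c["color"][v:v+45,u:u+60,::-1],(400,300),interpolation=2) for c,u,v in((a,240,195),(b,250,215))]))
E
```

```text
t 16.5 tcp [0.4035 0.1705 0.1519] yaw 4.95 tilt z [ 0.0157  0.0035 -0.9999] F [-0.1 -0.7 -2.1] w 0.0325
shift mm [-19.1  -6.5 -23. ] turn 4.95
[ 0.402  0.179 -0.338  1.038 -0.003 -2.826]
off [-0.0049 -0.1575  0.031 ]
ring est [0.5605 0.1891 0.1235] vs axle [-2.  -1.6 34. ]
[282.34982746 232.368971  ] [268.452942 217.612198]
[[156 158 158 ... 107 102  99]
 [154 156 156 ...  87 110 107]
 [154 156 158 ...  23  22  55]
 ...
 [ 26  24  24 ...  74 114 141]
 [ 24  25  24 ... 114 140 139]
 [ 25  23  24 ... 116 138 139]]
```

View pics/g6.png

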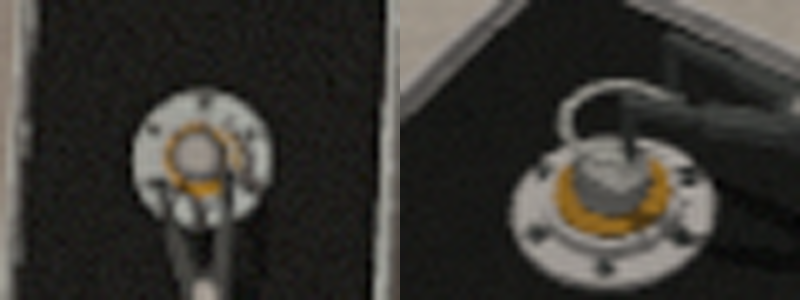

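The ring arc shows in the side crop at (605,110), and its near tip overlaps the axle top. By joint data the ring overshot by about (-2,-1.6) mm. Correct, come down a little, and refit.

Call:
apply_moves([
  [[-1.3,-2,0,0],[0,0,3,0],[0,0,3,0],[0,0,2,0],[0,0,0,0],[0,0,0,0],[0,0,0,0],[0,0,0,0],[0,0,0,0],[0,0,0,0]],
])

```text
clock: 17.6
eef_pos: [0.4061, 0.1723, 0.1438]
tool_rot: [0.737, -0.676, 0.005, -0.007]
ft_force: [-0.3, 0.3, -2.3]
grip_width: 0.0318
```

```bash
cat >> h.py <<'E'
OFF=np.array([-0.0049,-0.1575,0.031])
def ring():
    o=telemetry.get_obs();R=Ro.from_quat(o["tool_rot"]);r=o["eef_pos"]+R.apply(OFF)
    d=np.array([.5625,.1907,.0895])-r
    print("t",round(o["clock"],2),"tcp",o["eef_pos"].round(4),"ring-groove mm",(-d*1000).round(1),"tool shift",(R.inv().apply(d)*1000).round(1),"tilt",R.as_matrix()[:,2].round(4),"F",o["ft_force"].round(1),"w",round(o["grip_width"],4)); return r
E
python3 - <<'E'
from h import *
import pickle
np.set_printoptions(linewidth=250,threshold=9999)
r=ring()
a=shot('top');b=shot('side');pickle.dump((a,b),open('c3.pkl','wb'))
x,y=266,224; print(proj(b,r),proj(a,r)); print(b["color"][y:y+22,x:x+30].max(2))
x,y=258,207; print(a["color"][y:y+22,x:x+24].max(2))
E
```

```text
t 17.6 tcp [0.4061 0.1723 0.1438] ring-groove mm [ 0.6  0.2 26. ] tool shift [ 0.2  1.  26. ] tilt [ 0.017   0.0041 -0.9998] F [-0.3  0.3 -2.3] w 0.0318
[281.13496675 234.88597804] [268.19819927 217.10297056]
[[ 24  24  22  21  25  22  23  22  21  24  23  25  23  26  23  24  22  23  26  25  23  23  33  41  49  58  63  65  58  37]
 [ 24  24  24  25  25  23  22  24  22  26  23  23  25  25  24  24  25  20  23  25  24  24  29  37  36  41  43  57  62  61]
 [ 23  24  25  24  22  23  25  25  23  25  25  23  25  25  20  24  25  23  23  25  23  25  34  40  29  29  33  37  43  54]
 [ 22  24  23  21  23  22  24  22  26  24  24  22  23  24  24  24  22  22  24  27  23  26  36  39  31  23  22  29  34  38]
 [ 24  24  24  25  24  23  24  21  25  22  22  20  27  26  26  29  28  25  25  22  23  27  33  38  31  25  25  28  20  24]
 [ 25  23  23  24  25  22  23  23  23  21  27  32  45  70  82  83  81  70  56  45  28  25  36  42  34  24  25  23  24  23]
 [ 25  23  23  25  25  24  23  26  25  31  64 114 136 129 124 119 125 142 142 122  96  62  52  55  33  24  28  22  24  26]
 [ 23  26  25  24  23  25  23 
[... 3294 characters left out ...]
9  26]
 [ 29  18  98 124  86  53  39  81  84  80 117 133 129 126  99  66  71 101  90  73  84  97  66  27]
 [ 28  24  57 130 124  86  52  97 129  99 117 156 164 156 118  70  72 132 115  64  74  59  34  27]
 [ 31  27  21 117 154 118  68  96 134 109  80 126 146 151 109  67  89 150 155 102  69  43  25  34]
 [ 29  30  24  58 122 124  82  83 131 138 106  87 110 127 108  69 110 154 172 115  55  28  26  28]
 [ 31  30  24  24  56 105  82  68 147 167 115  63  82 118 105  67 111 147 142  81  18  26  34  27]
 [ 31  29  34  30  24  65  60  48 130 163 114  44  68 136 108  59  87 102  74  30  16  26  31  28]
 [ 26  29  28  28  28  29  33  51  99 124  99  63  67 104  88  63  46  31  24  23  21  27  28  24]]
```

```bash
python3 - <<'E'
from h import *
import pickle
a,b=pickle.load(open("c3.pkl","rb"))
x,y=266,224
g=b["color"][y:y+22,x:x+30].max(2).astype(float)
v,u=np.where(g>58); s=(v>=5)&(v<=12)&(((u<9)&(u>5))|((v<=7)&(u<22))|((v<=9)&(u<12))); u,v=u[s],v[s]
for z in(.1135,.1155,.1175): print(z,circ(b,np.c_[u+x,v+y],z,(g[v,u]-24)/100,.018),circ(b,np.c_[u+x,v+y],z,(g[v,u]-24)/100))
E
```

```text
0.1135 (array([0.5646411 , 0.18986439]), np.float64(0.0014832403362122785)) (array([0.56420856, 0.19012751, 0.01840976]), np.float64(0.0014773658737832378))
0.1155 (array([0.56341968, 0.1915082 ]), np.float64(0.0014777911981095264)) (array([0.56304073, 0.19173873, 0.01835902]), np.float64(0.0014732935921410275))
0.1175 (array([0.56219826, 0.19315201]), np.float64(0.0014725282532365978)) (array([0.56187289, 0.19334996, 0.01830827]), np.float64(0.0014692213104988416))
```

The refit puts the ring within 0.5 mm of the axle axis. Descend slowly, watching the force.

Call:
apply_moves([
  [[0,0.5,2,0],[0,0,2,0],[0,0,2,0],[0,0,2,0],[0,0,2,0],[0,0,2,0],[0,0,0,0],[0,0,0,0],[0,0,0,0],[0,0,0,0]],
])

```text
clock: 18.7
eef_pos: [0.4056, 0.1722, 0.1304]
tool_rot: [0.737, -0.676, 0.005, -0.007]
ft_force: [0.4, 0.1, -1.8]
grip_width: 0.032
```

```bash
python3 -c "
from h import *
ring()"
```

```text
t 18.7 tcp [0.4056 0.1722 0.1304] ring-groove mm [ 0.1  0.1 12.6] tool shift [ 0.1  0.3 12.6] tilt [ 0.0165  0.0038 -0.9999] F [ 0.4  0.1 -1.8] w 0.032
```

Call:
apply_moves([
  [[0,0.2,1,0],[0,0,1,0],[0,0,1,0],[0,0,1,0],[0,0,1,0],[0,0,1,0],[0,0,1,0],[0,0,0,0],[0,0,0,0],[0,0,0,0]],
])

```text
clock: 19.7
eef_pos: [0.4056, 0.1723, 0.1229]
tool_rot: [0.737, -0.676, 0.005, -0.007]
ft_force: [0.4, 0.6, -2.1]
grip_width: 0.0322
```

```bash
python3 - <<'E'
from h import *
import pickle
r=ring();a=shot('top');b=shot('side');pickle.dump((a,b),open('c4.pkl','wb'))
cv2.imwrite("pics/g7.png",np.hstack([cv2.resize(c["color"][v:v+45,u:u+60,::-1],(400,300),interpolation=2) for c,u,v in((a,240,195),(b,250,220))]))
E
```

```text
t 19.7 tcp [0.4056 0.1723 0.1229] ring-groove mm [0.1 0.2 5.1] tool shift [0.2 0.2 5.1] tilt [ 0.0168  0.004  -0.9999] F [ 0.4  0.6 -2.1] w 0.0322
```

View pics/g7.png

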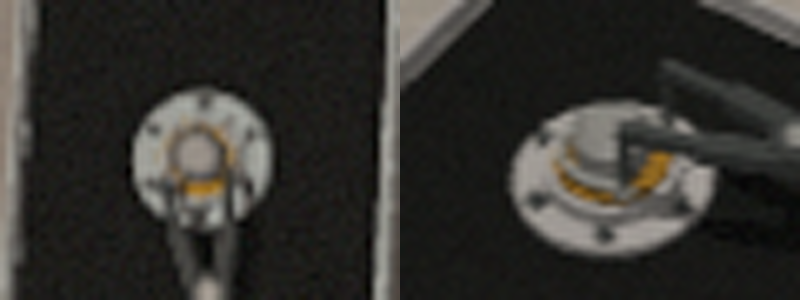

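In the side crop the ring encircles the stub above the washer (595,165), and the wrist force shows no contact. Descend the rest gently.

Call:
apply_moves([
  [[0,0,1,0],[0,0,1,0],[0,0,1,0],[0,0,0.5,0],[0,0,0.5,0],[0,0,0,0],[0,0,0,0],[0,0,0,0],[0,0,0,0],[0,0,0,0]],
])

```text
clock: 20.8
eef_pos: [0.406, 0.1724, 0.1189]
tool_rot: [0.737, -0.676, 0.005, -0.007]
ft_force: [0.0, 1.0, -2.3]
grip_width: 0.0322
```

```bash
python3 -c "
from h import *
ring();ring()"
```

```text
t 20.8 tcp [0.406  0.1724 0.1189] ring-groove mm [0.5 0.3 1.3] tool shift [0.3 0.5 1.2] tilt [ 0.0175  0.0042 -0.9998] F [ 0.   1.  -2.3] w 0.0322
t 20.8 tcp [0.406  0.1724 0.1189] ring-groove mm [0.5 0.3 1.3] tool shift [0.3 0.5 1.2] tilt [ 0.0175  0.0042 -0.9998] F [ 0.   1.  -2.3] w 0.0322
```

Call:
apply_moves([
  [[0,0,0.5,0],[0,0,0.5,0],[0,0,0.3,0],[0,0,0,0],[0,0,0,0],[0,0,0,0],[0,0,0,0],[0,0,0,0],[0,0,0,0],[0,0,0,0]],
])

```text
clock: 21.8
eef_pos: [0.4061, 0.1725, 0.1178]
tool_rot: [0.737, -0.676, 0.005, -0.008]
ft_force: [-1.4, -0.4, -1.1]
grip_width: 0.0325
```

```bash
python3 -c "
from h import *
ring()"
```

```text
t 21.8 tcp [0.4061 0.1725 0.1178] ring-groove mm [0.6 0.4 0.3] tool shift [0.3 0.7 0.2] tilt [ 0.0181  0.0044 -0.9998] F [-1.4 -0.4 -1.1] w 0.0325
```

Call:
apply_moves([
  [[0,0,0.4,0],[0,0,0.4,0],[0,0,0.2,0],[0,0,0,0],[0,0,0,0],[0,0,0,0],[0,0,0,0],[0,0,0,0],[0,0,0,0],[0,0,0,0]],
])

```text
clock: 22.8
eef_pos: [0.4063, 0.1725, 0.117]
tool_rot: [0.737, -0.676, 0.005, -0.008]
ft_force: [-0.7, -0.0, -0.9]
grip_width: 0.0324
```

```bash
python3 -c "
from h import *
ring();o=telemetry.get_obs();print(o['ft_torque'])
b=shot('side');a=shot('top')
cv2.imwrite('pics/g8.png',np.hstack([cv2.resize(c['color'][v:v+30,u:u+40,::-1],(400,300),interpolation=2) for c,u,v in((a,250,203),(b,262,230))]));ring()"
```

```text
t 22.8 tcp [0.4063 0.1725 0.117 ] ring-groove mm [ 0.8  0.4 -0.5] tool shift [ 0.4  0.8 -0.6] tilt [ 0.0185  0.0045 -0.9998] F [-0.7 -0.  -0.9] w 0.0324
[-0.06906545  0.08956132  0.00166302]
t 22.9 tcp [0.4063 0.1725 0.117 ] ring-groove mm [ 0.8  0.4 -0.5] tool shift [ 0.4  0.8 -0.6] tilt [ 0.0185  0.0044 -0.9998] F [-0.9 -0.5 -0.1] w 0.0326
```

View pics/g8.png

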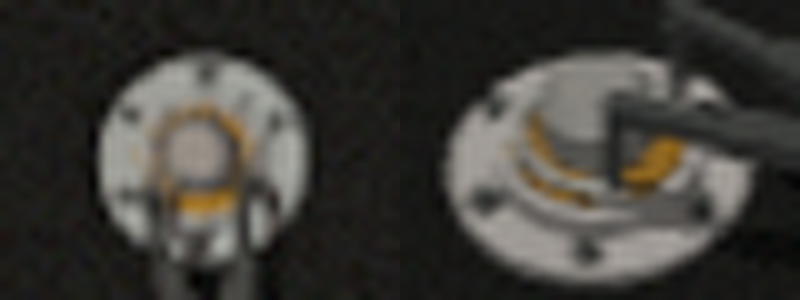

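The ring lies around the stub on the washer (side crop (570,165)). The wrist force has gone from -2.1 N to about -0.5 N, which suggests light contact. One small press will confirm it.

Call:
apply_moves([
  [[0,0,0.4,0],[0,0,0.4,0],[0,0,0.3,0],[0,0,0,0],[0,0,0,0],[0,0,0,0],[0,0,0,0],[0,0,0,0],[0,0,0,0],[0,0,0,0]],
])

```text
clock: 23.9
eef_pos: [0.4065, 0.1726, 0.1161]
tool_rot: [0.737, -0.676, 0.005, -0.008]
ft_force: [-0.4, -0.3, 0.1]
grip_width: 0.0326
```

```bash
python3 -c "
from h import *
import time
ring();o=telemetry.get_obs();print(o['ft_torque'])"
```

```text
t 23.9 tcp [0.4065 0.1726 0.1161] ring-groove mm [ 1.   0.5 -1.4] tool shift [ 0.4  1.  -1.4] tilt [ 0.0191  0.0046 -0.9998] F [-0.4 -0.3  0.1] w 0.0326
[-0.09690159  0.07747749 -0.0207009 ]
```

```bash
python3 -c "
from h import *
c=shot('side');ring();o=telemetry.get_obs();print(o['joint_vel'].round(4))
workorder.job_done();ring()"
```

```text
t 23.95 tcp [0.4065 0.1726 0.116 ] ring-groove mm [ 1.   0.5 -1.4] tool shift [ 0.4  1.  -1.4] tilt [ 0.0191  0.0046 -0.9998] F [-1.6 -0.1  0.6] w 0.0324
[-0.0022  0.0007  0.0023 -0.002  -0.0012  0.0003]
the job is handed in; nothing more can be done
the job is handed in; nothing more can be done
```

I squeezed the pliers on the smaller tray, lifted them, carried them over, and slid the spread ring down over the axle stub onto the washer. I handed the job in at about 24 s with the handles still held; no verdict was reported.

**Last checks**
- **Sideways:** the ring is about 1.1 mm off the axle's axis (limit 4 mm), estimated from the tool pose.
- **Tilt:** the tool was about 0.02 rad off vertical (limit 0.1 rad). I did not measure the ring's own tilt.
- **Contact force:** about 2–3 N on the washer, judged from the change in wrist force.
- **Grip and motion:** finger opening was steady at 32 mm and the arm was at rest.

**What disagreed**
- **Height:** the tool pose puts the ring 1.4 mm below the groove, but a ring lying on the washer cannot be lower than 0.5 mm below it. I think the pliers pitched slightly in the grip as the ring touched. Both figures are inside the ±2 mm limit.
- **Opening:** 32 mm is less than the 36 mm stated for the stop, so I judged the ring fully spread from the pictures. The handle angle was never measured.

**What went wrong on the way:** joint 6 hit its end stop during the carry and tilted the tool by 0.11 rad. I turned the wrist one full turn the other way in free air and used the opposite stop to level it before going down.

I did not check the bystanders again at the end, but no contact with them was seen in the pictures or in the force.

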